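Flip the reversible board onto its pinned stand

ROBOT

A 6-joint arm with a two-finger parallel gripper is mounted at the origin on the work surface. World frame = base frame: x ahead of the robot, y to its left, z up, the work surface at z = 0. Lengths are in m, angles in rad, forces in N, time in s.
With the tool pointing down it reaches from about 0.25 to 0.775 m from the base axis. Payload 4 kg.
Tool frame: the origin (TCP) lies midway between the tips of the shut fingers; the grasp point (between the pads) lies 19 mm behind it (arm.pinch_z is the distance from the TCP to the grasp point, in m); z points along the fingers, x is the direction in which the jaws open and shut, and the axes are right-handed (so a half turn about z gives the same grasp; the last joint's range is limited). The gripper opens to 94 mm and grips with 3 to 60 N. Pads are 16 mm wide; open, the fingers measure 119 mm over their backs; the gripper's body (75 mm by 177 mm) begins 78 mm behind the grasp point.
Start: joints at [-1.344, 0.087, 1.371, -0, 1.684, -0.103], TCP at [0.178, -0.52, 0.206] pointing down, gripper open.
Joint ranges: [-3.1, 3.1], [-0.76, 2.03], [0.27, 2.55], [-1.08, 4.22], [0.17, 2.65], [-2.57, 2.57]. Speed limits (rad/s): [2.79, 2.79, 3.14, 3.14, 3.14, 3.14].

INTERFACE

Orientations are given as a unit quaternion [w, x, y, z].
In Python, from station import sense, imaging, job, arm gives the robot as it stands. The module is installed in compiled form; this text tells all that it offers.
- The arm moves only by the shell command python3 -m inch 'ROWS' [OPENING] [FORCE]. ROWS is JSON, a list that holds one entry, the list of rows, each a list of 4 numbers: the shift along the world's x, y, z in mm, then the turn about the world's z in rad. In form: [[[dx, dy, dz, yaw], ...]]. A call has 1 to 8 rows; each row is the pose to reach, as a shift and turn from the pose commanded when the call began; what a row does not reach only later rows make up. A row lasts 1/12 s, in which the tool goes at most 41.7 mm and 7.16 degrees, less where a joint would pass 70% of its speed; a pose out of reach is approached as far as the arm can. A call with a gripper value outside its range is refused whole. OPENING is the gripper command: -1 is shut, 1 is fully open, values between are in proportion, set as the call begins (- or left out, the last holds). The fingers move at their own pace and stop on an object; FORCE is the grip in N (left out, the last holds). Time passes only in rows, so rows that repeat a pose let the fingers close. It gives the time, the measured TCP pose, the force and the opening at its end, in the units of the state.
- sense(): the state, without advancing time (a new reading comes with each control period).
- imaging.read_camera(name): name is "side" or "top"; returns the picture (400x640x3 uint8, blue, green, red); there is no depth.
- imaging.camera_info(name): a dict with "K" (3x3 intrinsics, pixels), "eye" and "orientation" of the camera in the world. Camera axes: x right, y up, looking along -z (the intrinsics and any distortion apply to the point x, -y, -z); pixel columns grow to the right and rows downward; lengths in m; the calibration is good to about 2 mm. A picture is of the moment at which its call begins. camera_info takes no time and is no camera call.
- job.finish_job(): hands the job in, once; it reports no verdict.
The state is a dict: "t": time; "joint_pos": joint angles; "joint_velocities": joint speeds; "tau": joint torques, N m; "position": TCP position; "tool_rot": TCP orientation; "wrist_force": force on the tool from outside, world axes, zero at the start; "torque": the same for the moment, N m; "grip_width": finger opening in m.
Only numpy, scipy, OpenCV 4.12 (cv2) and the standard library are available. Lean on these libraries where they do the work, as an engineer would, in place of code of your own. Each camera call takes 0.05 s, during which the arm holds its last target. There are 200 camera calls.

TASK

Take the blue reversible drawing board off its wooden rest, flip it over and seat it on the two brass pins of the grey sloping stand, white side up, big hole over the big pin, lying flat against the stand. Let go of it, and leave the orange board on its own rest.

Things in the scene. Friction and masses are not known exactly. Their poses are not given: they have to be found in the camera images.
- blue_board_center (a point): Centre (mid-thickness) of the loose plastic board, 120 x 150 x 10 mm, one face blue, the other white, 0.16 kg. x: along the 120 mm width; y: along the 150 mm length, downhill at the start; z: out of the blue face, which starts up. Through holes: big, 38 mm wide, at x +31, y +25 mm; small, 22 mm, at x -31, y +25. Grip: pinch the 10 mm thickness at the middle of the upper (-y) edge.
- orange_board_center (a point): Centre of the orange board, same size, holes and axes (z out of its orange face), lying likewise on the other, identical rest. It stays there. Which board is nearer the robot varies.
- rest_a: Wooden rest (fixed) under the blue board, origin at table height below the board's middle. Its ramp slopes 50 degrees from horizontal, uphill towards the robot's right, and carries the lower 90 mm of the board's length against a 16 mm lip at the bottom; the upper 60 mm overhang, with open space beneath for a finger.
- stand_face: Sloping face (50 degrees) of the fixed grey stand, 85 mm up: the origin is where the middle of the seated board's underside belongs. x: level; y: uphill, to the robot's left; z: out of the face. Pins 20 mm high along z, top 7 mm tapered: big, 28 mm wide, at x +31, y -25 mm; small, 12 mm, at x -31, y -25. The upper 60 mm of the board overhang freely; let go, it slides up to 5 mm downhill.
Mind the look-alikes: they are no part of the job. What is shaped like the part that bears stand_face but green or red is not meant.

How it is judged:
By the outcome, as a careful person would: the job done as asked, in the order asked, and still so for the second after the job is handed in, with the robot touching nothing.
It also fails if it takes over 42 s, if anything falls off the work surface, if the arm or the gripper's body presses on something with over 40 N, if the wrist force passes 120 N, or if a joint passes its speed limit or range.

## Working session

There is one attempt and no reset: what is moved stays moved. The work goes in short steps, Python scripts to look and compute and a shell command to move; the robot and the scene stay as the last step left them, time stands still between calls to the robot, and variables do not carry over. Pictures are saved under pics/ and viewed, about 8 in all and at most 12, crops included, and the job is handed in when it is done.

```bash
mkdir -p pics; cat > h.py <<'E'
import numpy as np, cv2
from station import sense, imaging, job, arm
from scipy.spatial.transform import Rotation as R
def cam(n):
    i=imaging.camera_info(n); q=i['orientation']; return np.array(i['K']),np.array(i['eye']),R.from_quat([q[1],q[2],q[3],q[0]]).as_matrix(),i
def proj(n,P):
    K,e,M,_=cam(n); p=(np.atleast_2d(P)-e)@M; p=p*[1,-1,-1]; u=p@K.T; return u[:,:2]/u[:,2:]
def ray(n,uv):
    K,e,M,_=cam(n); d=np.linalg.inv(K)@[uv[0],uv[1],1]; return e,M@(d*[1,-1,-1])
def tri(a,b):  # pixels in side, top
    e1,d1=ray('side',a); e2,d2=ray('top',b)
    s=np.linalg.lstsq(np.c_[d1,-d2],e2-e1,rcond=None)[0]; p,q=e1+s[0]*d1,e2+s[1]*d2
    return (p+q)/2,np.linalg.norm(p-q)
def onz(n,uv,z):
    e,d=ray(n,uv); return e+d*(z-e[2])/d[2]
def shot(n,f,crop=None,k=1):
    im=imaging.read_camera(n)
    if crop: x0,y0,x1,y1=crop; im=im[y0:y1,x0:x1]
    cv2.imwrite('pics/'+f,cv2.resize(im,None,fx=k,fy=k,interpolation=cv2.INTER_CUBIC))
E
python3 - <<'E'
from h import *
for n in('side','top'): print(cam(n)[3]); shot(n,n+'0.png',k=1.25)
s=sense(); print({k:np.round(v,3) for k,v in s.items()}, arm.pinch_z)
E
```

```text
{'K': array([[412.51493533,   0.        , 322.48533702],
       [  0.        , 412.51493533, 203.92724549],
       [  0.        ,   0.        ,   1.        ]]), 'eye': array([-0.0371392 ,  0.76479355,  0.66949099]), 'orientation': array([-0.28112456, -0.16139209,  0.44417392,  0.83524314])}
{'K': array([[458.62041067,   0.        , 310.80700932],
       [  0.        , 458.62041067, 191.97485002],
       [  0.        ,   0.        ,   1.        ]]), 'eye': array([0.42393205, 0.04420703, 1.19238009]), 'orientation': array([ 0.70700523,  0.02774843, -0.02678663, -0.70615587])}
{'t': np.float64(0.1), 'joint_pos': array([-1.344,  0.088,  1.372, -0.   ,  1.684, -0.103]), 'joint_velocities': array([ 0.001, -0.002, -0.003,  0.002, -0.   ,  0.001]), 'tau': array([ 3.0000e-03, -3.4125e+01, -3.0330e+01,  7.2000e-02,  3.0000e-02,
       -0.0000e+00]), 'position': array([ 0.178, -0.52 ,  0.204]), 'tool_rot': array([-0.001,  0.814, -0.581, -0.001]), 'wrist_force': array([ 1.336, -0.702,  0.217]), 'torque': array([-0.026, -0.017, -0.019]), 'grip_width': np.float64(0.094)} 0.0188
```

View pics/side0.png

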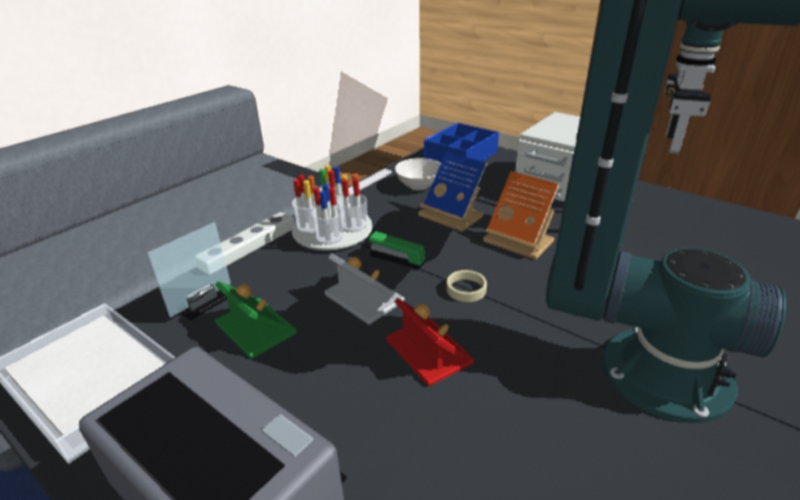

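View pics/top0.png

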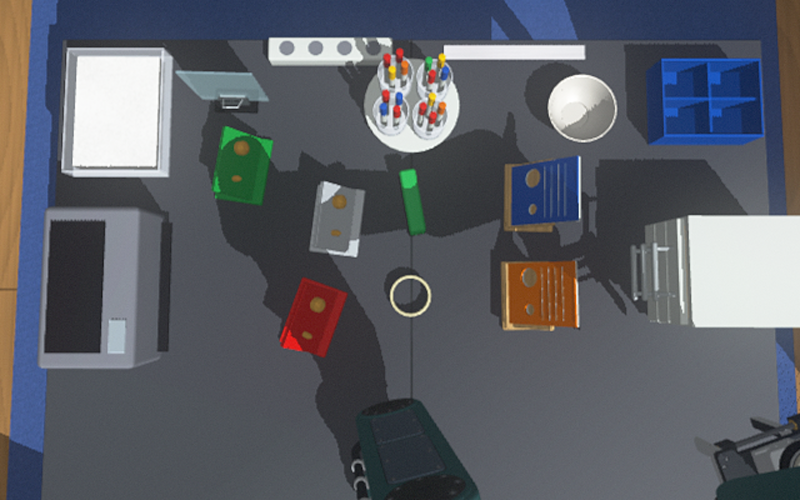

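Top view (1.25x): the blue board is at (545,190) and the orange one at (540,295). The candidate stands are grey (338,218), green (242,165) and red (315,317), so I choose grey. The blue things that are not the board are the organiser tray at (705,100) and the marker cups. I check the choice in close crops.

```bash
python3 - <<'E'
from h import *
t=imaging.read_camera('top'); s=imaging.read_camera('side')
f=lambda im,x,y,w,h,k:cv2.resize(im[y:y+h,x:x+w],None,fx=k,fy=k,interpolation=cv2.INTER_CUBIC)
# top: stand crop origin (235,135), blue crop origin (395,115); side: stand (250,195), blue (325,110); 80x60 at x5
A=np.vstack([np.hstack([f(t,238,138,75,75,5),f(t,395,117,75,75,5)])[:300],np.hstack([f(s,252,193,75,60,5),f(s,325,115,75,75,5)[:300]])])
print(A.shape); cv2.imwrite('pics/c1.png',A)
E
```

```text
(600, 750, 3)
```

View pics/c1.png

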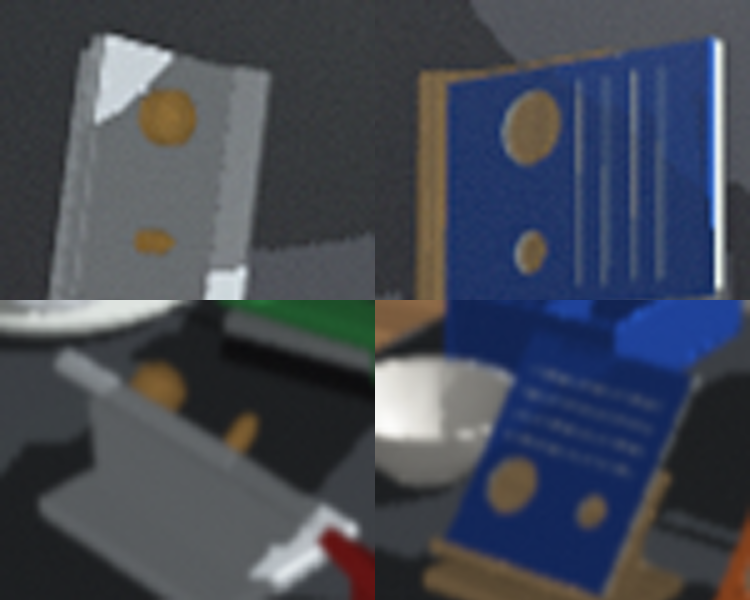

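```bash
cat >> h.py <<'E'
from scipy.optimize import least_squares
def frame(p,kind):
    # p: x,y,z,yaw ; columns = local axes in world
    c,s=np.cos(np.radians(50)),np.sin(np.radians(50))
    M=np.array([[1,0,0],[0,c,s],[0,-s,c]]).T if kind=='board' else None
    if kind=='board': M=np.c_[[1,0,0],[0,c,-s],[0,s,c]]
    else: M=np.c_[[1,0,0],[0,c,s],[0,-s,c]]
    return R.from_euler('z',p[3]).as_matrix()@M
def fit(obs,kind,p0,fixz=None):
    def res(p):
        q=p.copy()
        if fixz: q[2]=fixz
        M=frame(q,kind)
        return np.concatenate([proj(n,q[:3]+M@(np.array(l)/1000))[0]-uv for n,l,uv in obs])
    r=least_squares(res,p0,x_scale=[.1,.1,.1,.3]); 
    if fixz: r.x[2]=fixz
    return r.x,np.round(r.fun.reshape(-1,2),1)
E
python3 - <<'E'
from h import *
T=lambda x,y:(395+(x-375)/5,117+y/5); S=lambda x,y:(325+(x-375)/5,115+(y-300)/5)
o=[('top',[60,-75,5],T(711,40)),('top',[-60,-75,5],T(711,291)),('top',[60,75,5],T(447,85)),('top',[31,25,5],T(531,127)),('top',[-31,25,5],T(531,252)),
('side',[31,25,5],S(511,485)),('side',[-31,25,5],S(592,510)),('side',[-60,-75,5],S(697,375)),('side',[60,75,5],S(447,540)),('side',[-60,75,5],S(603,592))]
b,r=fit(o,'board',np.array([.5,-.2,.1,0])); print('board',b.round(4),r.tolist())
T=lambda x,y:(238+x/5,138+y/5); S=lambda x,y:(252+x/5,193+(y-300)/5)
o=[('top',[31,-25,12],T(168,118)),('top',[-31,-25,12],T(153,241)),('side',[31,-25,12],S(160,387)),('side',[-31,-25,12],S(243,433))]
for fz in(None,.085):
  st,r=fit(o,'stand',np.array([.4,.1,.085,0]),fz); print('stand',st.round(4),r.tolist())
M=frame(st,'stand')
for l in [(60,-75,0),(-60,-75,0),(60,15,0),(-60,15,0),(45,-75,0),(45,15,0)]:
  P=st[:3]+M@(np.array(l)/1000); t=proj('top',P)[0];s=proj('side',P)[0]
  print(l,P.round(3),((t-[238,138])*5).round(),((s-[252,193])*5+[0,300]).round())
Mb=frame(b,'board'); print('upper edge mid',(b[:3]+Mb@[0,-.075,0]).round(4),'lower',(b[:3]+Mb@[0,.075,0]).round(4),'bz',Mb[:,2])
# tool yaw: tool x in world
q=sense()['tool_rot'];print(R.from_quat([*q[1:],q[0]]).as_matrix().round(3))
E
```

```text
board [ 0.6025 -0.2584  0.0866 -0.0149] [[-0.2, -0.6], [0.3, 0.8], [0.3, -0.2], [-0.2, 0.1], [-0.1, -0.0], [0.4, -0.4], [0.3, -0.2], [-0.5, -0.3], [-0.0, 0.3], [-0.3, 0.8]]
stand [ 0.5578  0.171   0.0831 -0.1075] [[-0.0, -0.2], [0.0, 0.1], [-0.0, -0.2], [0.0, 0.2]]
stand [ 0.5573  0.1714  0.085  -0.1082] [[-0.3, -0.1], [-0.2, 0.3], [0.0, -0.6], [0.0, -0.3]]
(60, -75, 0) [0.612 0.117 0.028] [226.  80.] [162. 416.]
(-60, -75, 0) [0.492 0.13  0.028] [199. 312.] [320. 508.]
(60, 15, 0) [0.618 0.175 0.096] [98. 44.] [ 67. 353.]
(-60, 15, 0) [0.499 0.187 0.096] [ 68. 290.] [229. 448.]
(45, -75, 0) [0.597 0.119 0.028] [222. 109.] [181. 427.]
(45, 15, 0) [0.603 0.176 0.096] [94. 75.] [ 86. 365.]
upper edge mid [ 0.6018 -0.3066  0.144 ] lower [ 0.6032 -0.2102  0.0291] bz [0.01141546 0.76595938 0.64278761]
[[ 0.324 -0.946 -0.   ]
 [-0.946 -0.324  0.001]
 [-0.001 -0.    -1.   ]]
```

```bash
python3 -m inch '[[[0,230,120,0],[0,230,120,0],[0,230,120,0],[0,230,120,0],[0,230,120,0],[0,230,120,0],[0,230,120,0],[0,230,120,0]]]' 0.064 20
python3 -m inch '[[[300,0,0,-0.345],[300,0,0,-0.345],[300,0,0,-0.345],[300,0,0,-0.345],[300,0,0,-0.345],[300,0,0,-0.345],[300,0,0,-0.345],[300,0,0,-0.345]]]'
```

```text
t: 0.87
position: [0.1785, -0.2895, 0.3284]
tool_rot: [0.002, 0.814, -0.581, 0.003]
wrist_force: [0.5, -0.8, -0.6]
grip_width: 0.0499
t: 1.53
position: [0.4813, -0.2909, 0.3214]
tool_rot: [-0.0, -0.702, 0.712, 0.002]
wrist_force: [-0.8, 0.1, -0.1]
grip_width: 0.0501
```

```bash
python3 -m inch '[[[40,0,-30,0],[80,0,-70,0],[122,0,-110,0],[122,0,-135,0],[122,0,-135,0],[122,0,-135,0]]]'
python3 - <<'E'
from h import *
s=sense();print(s['position'])
t=imaging.read_camera('top'); s=imaging.read_camera('side')
f=lambda im,x,y,w,h,k:cv2.resize(im[y:y+h,x:x+w],None,fx=k,fy=k,interpolation=cv2.INTER_CUBIC)
cv2.imwrite('pics/d1.png',np.hstack([f(t,390,100,100,100,4),f(s,320,70,100,125,4)[:400]]))
E
```

```text
t: 2.03
position: [0.5985, -0.2893, 0.1802]
tool_rot: [-0.002, -0.702, 0.712, 0.008]
wrist_force: [-0.5, 0.1, -1.4]
grip_width: 0.05
[ 0.59851075 -0.28925202  0.18022016]
```

View pics/d1.png

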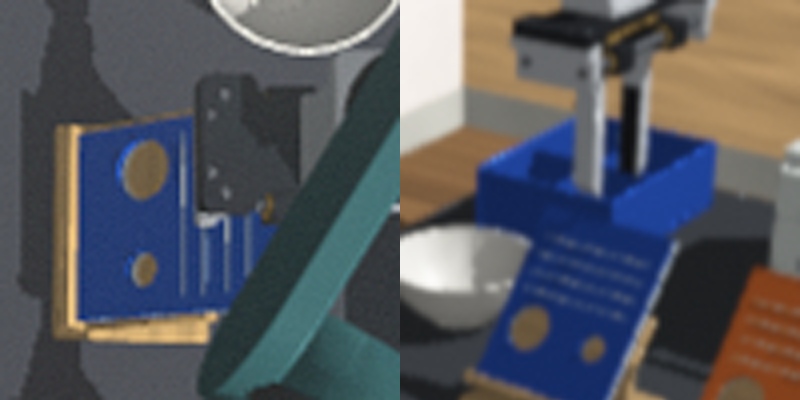

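The crops show the open fingers straddling the board's upper edge (side crop about (610,190)), centred on it. I go down.

```bash
python3 -m inch '[[[0,0,-25,0],[0,0,-45,0],[0,0,-58,0],[0,0,-58,0],[0,0,-58,0]]]'; python3 -m inch '[[[0,0,0,0],[0,0,0,0]]]'
```

```text
t: 2.55
position: [0.5998, -0.2911, 0.1343]
tool_rot: [0.0, -0.701, 0.713, -0.001]
wrist_force: [-0.1, 0.0, 0.9]
grip_width: 0.0498
t: 2.72
position: [0.6009, -0.2911, 0.1353]
tool_rot: [0.0, -0.702, 0.713, -0.002]
wrist_force: [0.6, 0.1, -0.1]
grip_width: 0.0501
```

```bash
python3 -m inch '[[[0,0,-13,0],[0,0,-13,0],[0,0,-13,0]]]'; python3 -m inch '[[[0,13,4,0],[0,26,10,0],[0,38,16,0],[0,50,21,0],[0,63,25,0],[0,75,28,0],[0,75,28,0],[0,75,28,0]]]'
python3 - <<'E'
from h import *
s=sense();print(s['position'])
t=imaging.read_camera('top'); s=imaging.read_camera('side')
f=lambda im,x,y,w,h,k:cv2.resize(im[y:y+h,x:x+w],None,fx=k,fy=k,interpolation=cv2.INTER_CUBIC)
cv2.imwrite('pics/d2.png',np.hstack([f(t,370,100,100,100,4),f(s,310,70,100,125,4)[:400]]))
E
```

```text
t: 2.97
position: [0.5995, -0.29, 0.1181]
tool_rot: [-0.0, -0.702, 0.712, 0.001]
wrist_force: [-0.1, -0.4, -0.5]
grip_width: 0.0498
t: 3.63
position: [0.6003, -0.2141, 0.1478]
tool_rot: [-0.0, -0.702, 0.712, -0.0]
wrist_force: [-0.5, -0.6, -0.2]
grip_width: 0.0501
[ 0.60026111 -0.21413328  0.14775046]
```

View pics/d2.png

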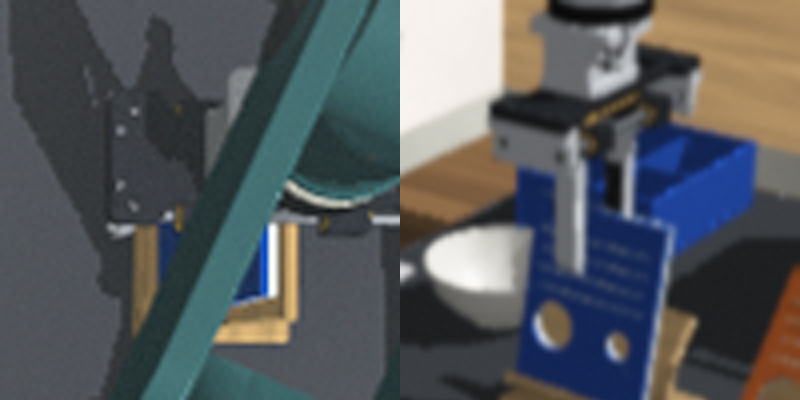

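The board has tipped up to near vertical in the rest's groove, with its top between the fingers (side crop (600,210)). I shut the fingers here.

```bash
python3 -m inch '[[[0,1,0,0],[0,1,0,0],[0,1,0,0],[0,1,0,0],[0,1,0,0],[0,1,0,0],[0,1,0,0],[0,1,0,0]]]' -1 20
python3 -m inch '[[[0,0,10,0],[0,0,40,0],[0,0,80,0],[0,0,120,0],[0,0,160,0],[0,0,170,0],[0,0,170,0],[0,0,170,0]]]'
python3 - <<'E'
from h import *
t=imaging.read_camera('top'); s=imaging.read_camera('side')
f=lambda im,x,y,w,h,k:cv2.resize(im[y:y+h,x:x+w],None,fx=k,fy=k,interpolation=cv2.INTER_CUBIC)
cv2.imwrite('pics/d3.png',f(s,300,0,150,150,4))
E
```

```text
t: 4.4
position: [0.6001, -0.2128, 0.1474]
tool_rot: [0.001, -0.702, 0.712, 0.001]
wrist_force: [0.2, 2.4, 0.7]
grip_width: 0.0105
t: 5.07
position: [0.6001, -0.2148, 0.3169]
tool_rot: [-0.0, -0.702, 0.713, -0.0]
wrist_force: [0.3, -0.3, -2.2]
grip_width: 0.0099
```

View pics/d3.png

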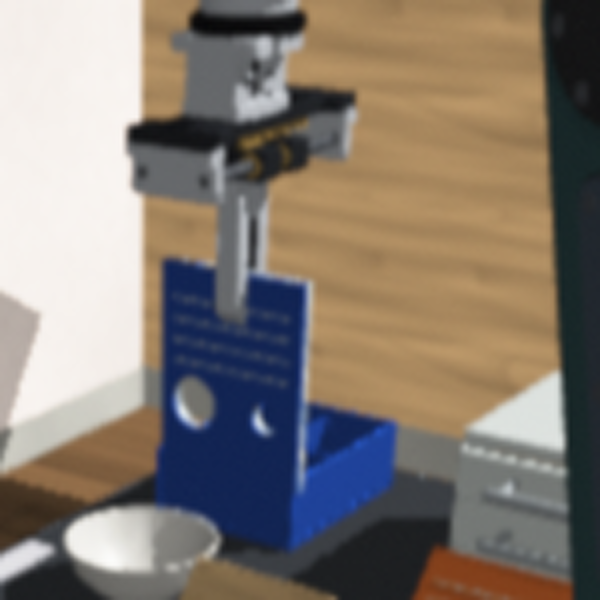

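```bash
python3 - <<'E'
from h import *
p=np.array(sense()['position']); yb=p[1]+.005
for n,(u,v) in dict(TL=(163,260),TR=(307,282),big=(194,403),BR=(298,490)).items():
    e,d=ray('side',(300+u/4,v/4)); P=e+d*(yb-e[1])/d[1]; print(n,((P-p)*1000).round(1))
E
python3 -m inch '[[[0,42,0,-0.093],[0,84,0,-0.093],[0,125,0,-0.093],[0,166,0,-0.093],[0,207,0,-0.093],[0,248,0,-0.093],[-51,280,0,-0.093],[-51,310,-50,-0.093]]]' - 12
python3 -m inch '[[[0,10,-30,0],[0,10,-60,0],[0,10,-75,0],[0,10,-75,0],[0,10,-75,0]]]'
```

```text
TL [61.7  5.  34.3]
TR [-57.6   5.   37.5]
big [ 33.1   5.  -64.8]
BR [ -59.1    5.  -110.9]
t: 5.83
position: [0.5539, 0.0829, 0.2881]
tool_rot: [0.001, -0.668, 0.744, -0.001]
wrist_force: [1.5, -0.4, 0.1]
grip_width: 0.0099
t: 6.25
position: [0.5531, 0.0909, 0.2073]
tool_rot: [-0.003, -0.668, 0.744, 0.002]
wrist_force: [0.9, -0.0, -2.5]
grip_width: 0.0101
```

```bash
python3 -m inch '[[[-3,15,-23,0],[-3,15,-23,0],[-3,15,-23,0],[-3,15,-23,0]]]'
python3 - <<'E'
from h import *
p=np.array(sense()['position']); print(p.round(4))
t=imaging.read_camera('top'); s=imaging.read_camera('side')
f=lambda im,x,y,w,h,k:cv2.resize(im[y:y+h,x:x+w],None,fx=k,fy=k,interpolation=cv2.INTER_CUBIC)
cv2.imwrite('pics/e1.png',np.hstack([f(t,230,120,100,120,4),f(s,235,125,100,120,4)]))
E
```

```text
t: 6.58
position: [0.5526, 0.1054, 0.1893]
tool_rot: [0.001, -0.668, 0.744, -0.001]
wrist_force: [0.0, 0.8, -1.3]
grip_width: 0.0101
[0.5526 0.1054 0.1893]
```

View pics/e1.png

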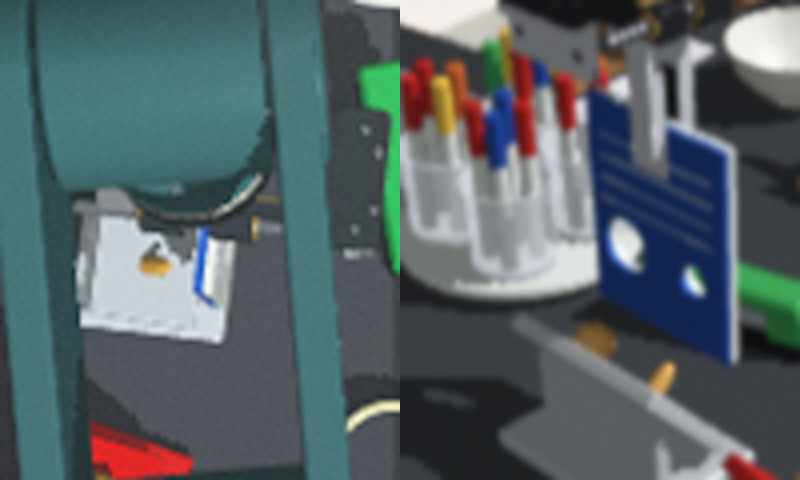

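```bash
python3 -m inch '[[[-2,7,-20,0],[-2,14,-40,0],[-2,14,-42,0],[-2,14,-42,0],[-2,14,-42,0],[-2,14,-42,0]]]' - 8; python3 -m inch '[[[0,0,0,0]]]'
```

```text
t: 7.18
position: [0.5508, 0.1199, 0.1476]
tool_rot: [0.001, -0.668, 0.744, -0.001]
wrist_force: [-1.0, -0.3, -2.0]
grip_width: 0.0098
t: 7.27
position: [0.5507, 0.1199, 0.1473]
tool_rot: [0.001, -0.668, 0.744, -0.001]
wrist_force: [-0.4, -0.7, -2.1]
grip_width: 0.0099
```

```bash
python3 -m inch '[[[0,2,-3,0],[0,8,-3,0],[1,14,-3.5,0],[2,20,-4,0],[3,26,-5,0],[3,32,-6,0],[4,38,-7.5,0],[4,38,-7.5,0]]]' - 6
python3 - <<'E'
from h import *
t=imaging.read_camera('top'); s=imaging.read_camera('side')
f=lambda im,x,y,w,h,k:cv2.resize(im[y:y+h,x:x+w],None,fx=k,fy=k,interpolation=cv2.INTER_CUBIC)
cv2.imwrite('pics/e2.png',np.hstack([f(t,230,120,100,120,4),f(s,235,125,100,120,4)]))
E
```

```text
t: 7.93
position: [0.5533, 0.1593, 0.137]
tool_rot: [-0.001, -0.668, 0.744, 0.001]
wrist_force: [-0.5, -1.5, 0.0]
grip_width: 0.0203
```

View pics/e2.png

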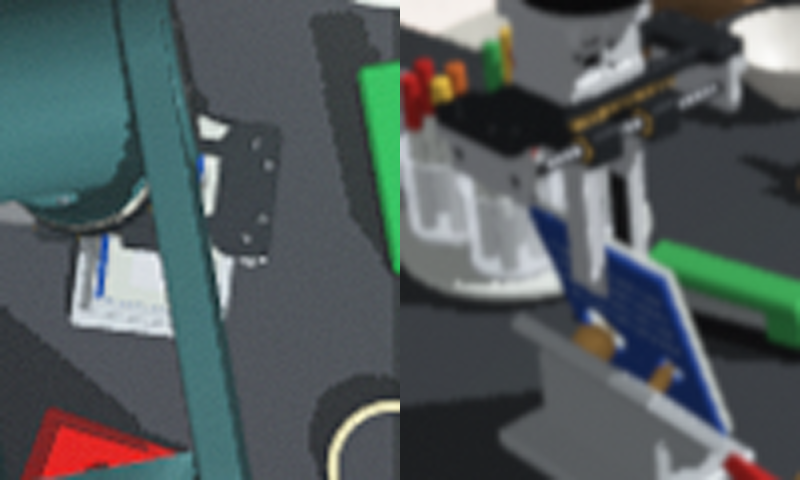

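The board pivots in the light grip, top leaning left, with the pins lined up with the holes (side crop (595,340), (663,378)). I continue the arc.

```bash
python3 -m inch '[[[1,7,-2,0],[1,14,-4,0],[2,20,-6,0],[3,26,-8,0],[3,32,-11,0],[4,36,-13,0],[4,36,-13,0],[4,36,-13,0]]]' - 5
python3 - <<'E'
from h import *
t=imaging.read_camera('top'); s=imaging.read_camera('side')
f=lambda im,x,y,w,h,k:cv2.resize(im[y:y+h,x:x+w],None,fx=k,fy=k,interpolation=cv2.INTER_CUBIC)
cv2.imwrite('pics/e3.png',np.hstack([f(t,230,120,100,120,4),f(s,235,125,100,120,4)]))
E
```

```text
t: 8.7
position: [0.5577, 0.1945, 0.1252]
tool_rot: [-0.0, -0.668, 0.744, 0.0]
wrist_force: [-0.6, -1.3, -1.2]
grip_width: 0.0277
```

View pics/e3.png

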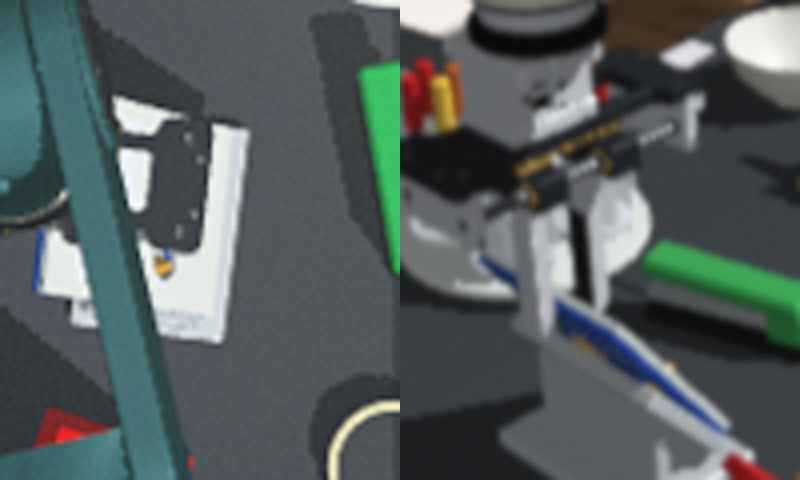

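The pins are entering the holes, with the small pin's tip showing through the board at top crop (163,263). I finish the arc, then open slowly.

```bash
python3 -m inch '[[[1,5,-3,0],[1,10,-6,0],[1,14,-9,0],[1,14,-9,0],[1,14,-9,0]]]' - 4
python3 -m inch '[[[0,0,0,0],[0,0,0,0],[0,0,0,0]]]' -0.2
python3 -m inch '[[[0,0,0,0],[0,0,0,0],[0,0,0,0],[0,0,0,0]]]' 0.9
python3 - <<'E'
from h import *
t=imaging.read_camera('top'); s=imaging.read_camera('side')
f=lambda im,x,y,w,h,k:cv2.resize(im[y:y+h,x:x+w],None,fx=k,fy=k,interpolation=cv2.INTER_CUBIC)
cv2.imwrite('pics/e4.png',np.hstack([f(t,230,120,100,120,4),f(s,235,125,100,120,4)]))
E
```

```text
t: 9.22
position: [0.5603, 0.2089, 0.1184]
tool_rot: [0.002, -0.668, 0.744, -0.001]
wrist_force: [1.3, -1.4, 4.9]
grip_width: 0.0332
t: 9.47
position: [0.5593, 0.2085, 0.1167]
tool_rot: [0.001, -0.668, 0.744, -0.0]
wrist_force: [0.9, -0.6, 1.9]
grip_width: 0.0378
t: 9.8
position: [0.5583, 0.208, 0.1155]
tool_rot: [-0.001, -0.668, 0.744, 0.001]
wrist_force: [0.0, -1.1, 0.1]
grip_width: 0.061
```

View pics/e4.png

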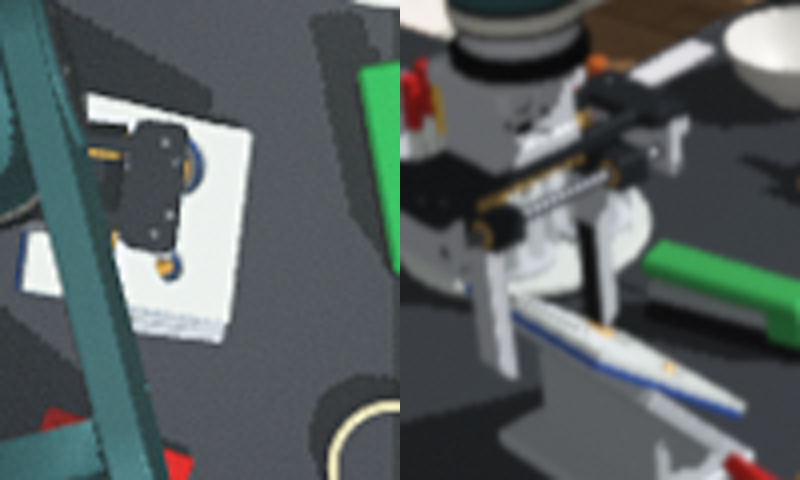

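The white side is up and the pins are in the holes, but the board's lower end (side crop (745,408)) looks raised off the face. The fingers are still opening, so I open fully, lift away and measure numerically.

```bash
python3 -m inch '[[[0,0,0,0],[0,0,0,0],[0,0,0,0],[0,0,0,0],[0,0,0,0]]]' 0.95
python3 -m inch '[[[0,0,10,0],[0,0,30,0],[0,0,60,0],[0,0,100,0],[0,-20,140,0],[0,-60,140,0],[0,-100,140,0],[0,-140,140,0]]]'
python3 -m inch '[[[0,-40,0,0],[0,-80,0,0],[0,-120,0,0],[0,-160,0,0],[0,-160,0,0]]]'
python3 - <<'E'
from h import *
t=imaging.read_camera('top'); s=imaging.read_camera('side')
f=lambda im,x,y,w,h,k:cv2.resize(im[y:y+h,x:x+w],None,fx=k,fy=k,interpolation=cv2.INTER_CUBIC)
cv2.imwrite('pics/e5.png',np.hstack([f(t,230,135,80,90,5),f(s,245,175,80,90,5)]))
st=np.array([.5573,.1714,.085,-.1082]);M=frame(st,'stand')
for l in [(60,75,10),(-60,75,10),(60,-75,10),(-60,-75,10),(60,-75,0),(-60,-75,0),(31,-25,10),(-31,-25,10)]:
  P=st[:3]+M@(np.array(l)/1000); print(l,((proj('top',P)[0]-[230,135])*5).round(),((proj('side',P)[0]-[245,175])*5+[400,0]).round())
E
```

```text
t: 10.32
position: [0.5589, 0.208, 0.1164]
tool_rot: [0.0, -0.668, 0.744, -0.0]
wrist_force: [-0.0, 0.5, 0.4]
grip_width: 0.092
t: 10.98
position: [0.5593, 0.067, 0.2591]
tool_rot: [0.002, -0.668, 0.744, -0.002]
wrist_force: [0.2, -0.6, 0.2]
grip_width: 0.092
t: 11.4
position: [0.5583, -0.099, 0.2568]
tool_rot: [-0.001, -0.665, 0.747, -0.002]
wrist_force: [0.6, 1.0, -0.1]
grip_width: 0.0916
(60, 75, 10) [58. 32.] [442.  79.]
(-60, 75, 10) [ 26. 290.] [608. 174.]
(60, -75, 10) [280.  94.] [607. 190.]
(-60, -75, 10) [253. 328.] [765. 281.]
(60, -75, 0) [266.  95.] [597. 206.]
(-60, -75, 0) [239. 327.] [755. 298.]
(31, -25, 10) [204. 133.] [593. 177.]
(-31, -25, 10) [189. 257.] [676. 225.]
```

View pics/e5.png

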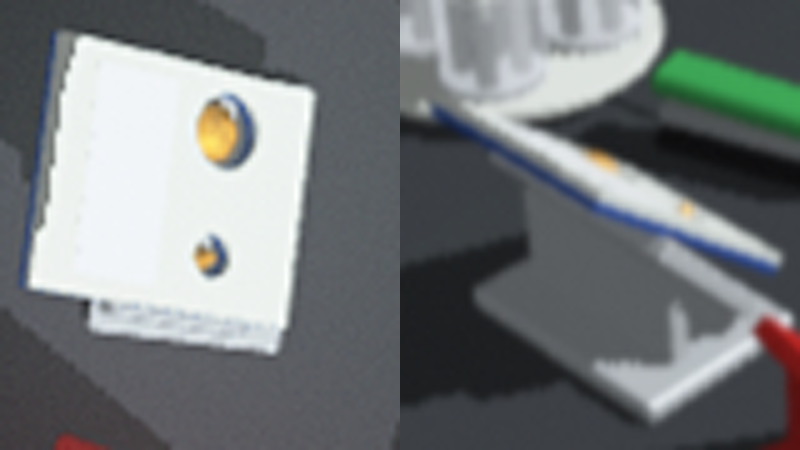

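```bash
python3 - <<'E'
from h import *
st=np.array([.5573,.1714,.085,-.1082]);M=frame(st,'stand')
T=lambda x,y:(230+x/5,135+y/5); S=lambda x,y:(245+(x-400)/5,175+y/5)
o=[('top',[60,75,5],T(75,35)),('top',[-60,75,5],T(28,288)),('top',[60,-75,5],T(315,92)),('top',[-60,-75,5],T(285,328)),('top',[31,-25,5],T(226,132)),('top',[-31,-25,5],T(211,257)),
('side',[-60,-75,5],S(780,262)),('side',[-60,75,5],S(600,203)),('side',[60,75,5],S(435,104))]
def res(p):
    A=M@R.from_euler('zyx',p[3:]).as_matrix()
    return np.concatenate([proj(n,st[:3]+M@p[:3]+A@(np.array(l)/1000))[0]-u for n,l,u in o])
r=least_squares(res,[0,0,.005,0,0,0],x_scale=[.01]*3+[.1]*3)
print((r.x[:3]*1000).round(1),np.degrees(r.x[3:]).round(1),r.fun.reshape(-1,2).round(1).tolist())
A=M@R.from_euler('zyx',r.x[3:]).as_matrix()
for l in [(0,-75,5),(0,75,5),(31,-25,-5),(-31,-25,-5),(31,-6,-5),(31,-44,-5)]:
    w=A@(np.array(l)/1000)+M@r.x[:3]; print(l,'stand',(M.T@w*1000).round(1),'world',(st[:3]+w).round(4))
print(sense()['position'])
E
```

```text
[  2.9 -11.6   6.6] [-0.6 -1.2 -9.5] [[-2.0, -0.9], [0.1, -0.7], [0.1, 0.3], [-0.2, -0.2], [0.5, -0.1], [0.1, -0.3], [0.8, 0.6], [0.3, 0.0], [1.3, -0.2]]
(0, -75, 5) stand [  2.  -84.8  23.9] world [0.5515 0.0988 0.0354]
(0, 75, 5) stand [ 3.6 63.2 -0.9] world [0.5653 0.2121 0.1328]
(31, -25, -5) stand [ 33.7 -37.3   6.5] world [0.5877 0.139  0.0606]
(-31, -25, -5) stand [-28.2 -36.9   5. ] world [0.5262 0.147  0.06  ]
(31, -6, -5) stand [ 33.9 -18.6   3.3] world [0.5895 0.1533 0.0729]
(31, -44, -5) stand [ 33.5 -56.1   9.6] world [0.586  0.1246 0.0482]
[ 0.55875565 -0.0934708   0.25694184]
```

The board's uphill hole rim has caught on the pins, leaving it tilted about 9° with the lower end raised. I will push the lower edge horizontally (+y) with the shut fingers, which eases it uphill and onto the face.

```bash
python3 -m inch '[[[-2,40,0,0],[-4,80,0,0],[-6,120,0,0],[-6,153,0,0],[-6,153,-30,0],[-6,153,-60,0],[-6,153,-60,0],[-6,153,-60,0]]]' -1 20
python3 -m inch '[[[0,0,-40,0],[0,0,-80,0],[0,0,-120,0],[0,0,-150,0],[0,0,-170,0],[0,0,-170,0],[0,0,-170,0],[0,0,-170,0]]]'
```

```text
t: 12.17
position: [0.5514, 0.0626, 0.195]
tool_rot: [-0.002, -0.669, 0.744, 0.002]
wrist_force: [-0.5, 0.1, 1.1]
grip_width: 0.042
t: 12.83
position: [0.5556, 0.061, 0.0299]
tool_rot: [0.002, -0.668, 0.744, -0.002]
wrist_force: [0.4, -0.9, 0.6]
grip_width: 0.0001
```

```bash
python3 -m inch '[[[0,5,-7,0],[0,15,-7,0],[0,22,-7,0],[0,26,-7,0],[0,26,-7,0],[0,26,-7,0]]]'
python3 -m inch '[[[0,3,0,0],[0,6,0,0],[0,8,0,0],[0,8,0,0]]]'
python3 -m inch '[[[0,3,0,0],[0,6,0,0],[0,8,0,0],[0,8,0,0]]]'
```

```text
t: 13.33
position: [0.553, 0.0875, 0.0196]
tool_rot: [0.0, -0.668, 0.744, -0.0]
wrist_force: [-0.3, 0.1, 0.3]
grip_width: 0.0003
t: 13.67
position: [0.5529, 0.0953, 0.0193]
tool_rot: [-0.0, -0.668, 0.744, 0.0]
wrist_force: [0.3, -0.1, 0.1]
grip_width: 0.0007
t: 14.0
position: [0.5529, 0.0987, 0.0194]
tool_rot: [-0.003, -0.668, 0.744, -0.003]
wrist_force: [-1.8, -10.4, 1.7]
grip_width: 0.0008
```

```bash
cat > q.py <<'E'
from h import *
s=imaging.read_camera('side').astype(int); w=(s.min(2)>150); b=(s[:,:,0]>90)&(s[:,:,2]<60)&(s[:,:,1]<90)
# blue lower-side edge of board in side view: per column the lowest blue row and white rows
for c in range(280,326,5):
    W=np.where(w[185:245,c])[0]+185; B=np.where(b[185:245,c])[0]+185
    print(c,'white',(W.min(),W.max()) if len(W) else None,'blue',(B.min(),B.max()) if len(B) else None)
E
python3 q.py; python3 -c "
from h import *
s=cv2.imread('pics/e5.png')[2::5,402::5].astype(int);w=(s.min(2)>150); b=(s[:,:,0]>90)&(s[:,:,2]<60)&(s[:,:,1]<90)
for c in range(280,325,5):
    W=np.where(w[10:70,c-245])[0]+185; B=np.where(b[10:70,c-245])[0]+185
    print(c,'before',(W.min(),W.max()) if len(W) else None,(B.min(),B.max()) if len(B) else None)
"
```

```text
280 white None blue (np.int64(209), np.int64(211))
285 white None blue (np.int64(212), np.int64(213))
290 white (np.int64(199), np.int64(213)) blue (np.int64(216), np.int64(216))
295 white (np.int64(215), np.int64(217)) blue (np.int64(219), np.int64(219))
300 white (np.int64(219), np.int64(244)) blue None
305 white (np.int64(203), np.int64(244)) blue None
310 white (np.int64(201), np.int64(244)) blue None
315 white (np.int64(229), np.int64(244)) blue None
320 white (np.int64(237), np.int64(238)) blue None
325 white None blue None
280 before (np.int64(185), np.int64(210)) (np.int64(214), np.int64(214))
285 before (np.int64(185), np.int64(214)) None
290 before (np.int64(185), np.int64(216)) None
295 before (np.int64(185), np.int64(218)) None
300 before (np.int64(214), np.int64(244)) None
305 before (np.int64(217), np.int64(244)) (np.int64(224), np.int64(224))
310 before (np.int64(220), np.int64(244)) (np.int64(226), np.int64(226))
315 before (np.int64(223), np.int64(244)) (np.int64(228), np.int64(228))
320 before (np.int64(226), np.int64(238)) None
```

```bash
python3 -m inch '[[[0,-10,0,0],[0,-25,0,0],[0,-38,0,0],[0,-38,40,0],[0,-38,80,0],[0,-38,120,0],[0,-80,160,0],[0,-120,180,0]]]'
python3 -m inch '[[[0,-40,0,0],[0,-80,0,0],[0,-120,0,0],[0,-120,0,0]]]'
python3 - <<'E'
from h import *
t=imaging.read_camera('top'); s=imaging.read_camera('side')
f=lambda im,x,y,w,h,k:cv2.resize(im[y:y+h,x:x+w],None,fx=k,fy=k,interpolation=cv2.INTER_CUBIC)
cv2.imwrite('pics/e6.png',np.vstack([np.hstack([f(t,230,135,80,90,5),f(s,245,175,80,90,5)]),np.hstack([f(t,390,190,100,75,2),f(s,380,125,100,75,2)]+[np.zeros((150,400,3),np.uint8)])]))
E
```

```text
t: 14.72
position: [0.5541, -0.0, 0.194]
tool_rot: [0.003, -0.669, 0.743, -0.002]
wrist_force: [1.1, -0.2, -0.9]
grip_width: 0.0003
t: 15.05
position: [0.5523, -0.1279, 0.1894]
tool_rot: [-0.001, -0.665, 0.747, -0.001]
wrist_force: [0.2, 0.6, -0.5]
grip_width: 0.0007
```

View pics/e6.png

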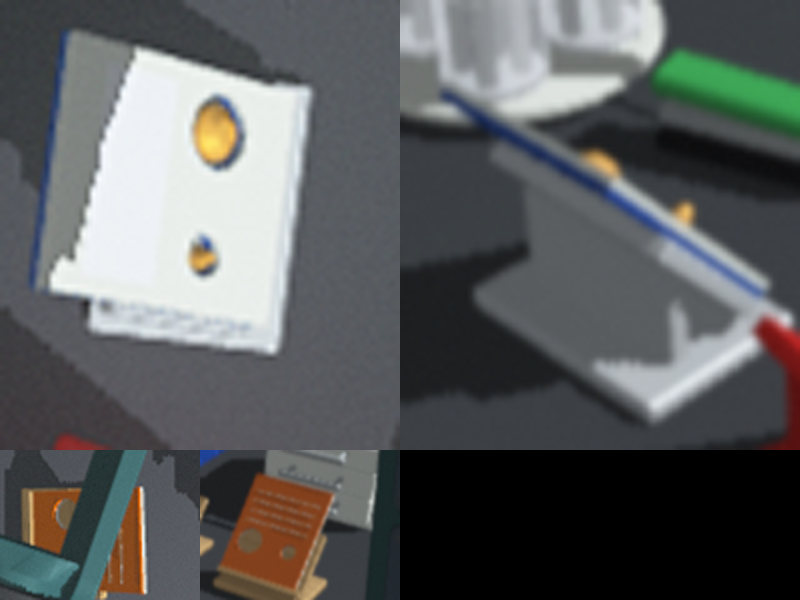

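```bash
python3 - <<'E'
from h import *
st=np.array([.5573,.1714,.085,-.1082]);M=frame(st,'stand')
T=lambda x,y:(230+x/5,135+y/5); S=lambda x,y:(245+(x-400)/5,175+y/5)
o=[('top',[60,75,5],T(72,35)),('top',[-60,75,5],T(40,290)),('top',[31,-25,5],T(218,132)),('top',[-31,-25,5],T(203,255)),
('side',[-60,-75,5],S(770,283)),('side',[-60,-75,-5],S(763,296)),('side',[60,75,-5],S(443,95)),('side',[-60,75,5],S(605,183)),('top',[60,-75,5],T(298,87))]
def res(p):
    A=M@R.from_euler('zyx',p[3:]).as_matrix()
    return np.concatenate([proj(n,st[:3]+M@p[:3]+A@(np.array(l)/1000))[0]-u for n,l,u in o])
r=least_squares(res,[0,0,.005,0,0,0],x_scale=[.01]*3+[.1]*3,loss='soft_l1')
print((r.x[:3]*1000).round(1),np.degrees(r.x[3:]).round(1),res(r.x).reshape(-1,2).round(1).tolist())
print(((proj('side',[st[:3]+M@[-.06,.015,0],st[:3]+M@[-.06,-.075,0]])-[245,175])*5+[400,0]).round())
E
```

```text
[ 2.1 -7.2  7.5] [ 0.9 -2.4 -1.4] [[0.1, -0.4], [-0.6, 0.1], [0.4, -0.3], [0.1, -0.0], [0.1, -0.4], [-0.7, 0.3], [-0.5, 0.1], [1.8, 0.0], [0.0, 0.7]]
[[664. 238.]
 [755. 298.]]
```

By picture and fit the board lies flat (residual tilt 1.4°, about pixel noise), and the orange board is untouched. To be sure, I make two light fingertip touches, one low on the white face and one 40 mm further in y. These press the board down and measure its slope.

```bash
python3 -m inch '[[[0,60,0,0],[0,120,0,0],[0,180,0,0],[0,243,0,0],[0,243,0,0],[0,243,-50,0],[0,243,-100,0],[0,243,-110,0]]]' -1 20
python3 -m inch '[[[0,0,0,0],[0,0,0,0],[0,0,0,0]]]'
```

```text
t: 15.82
position: [0.552, 0.1263, 0.0786]
tool_rot: [0.001, -0.67, 0.742, 0.0]
wrist_force: [-0.1, 0.2, -0.4]
grip_width: 0.0007
t: 16.07
position: [0.5539, 0.1228, 0.0818]
tool_rot: [0.001, -0.668, 0.744, -0.001]
wrist_force: [0.4, -0.2, 0.8]
grip_width: 0.0009
```

```bash
python3 -m inch '[[[0,0,-10,0],[0,0,-19,0],[0,0,-19,0],[0,0,-19,0]]]'; for i in 1; do python3 -m inch '[[[0,0,-3,0],[0,0,-3,0]]]'; python3 -m inch '[[[0,0,-3,0],[0,0,-3,0]]]';  python3 -m inch '[[[0,0,-2,0],[0,0,-2,0]]]'; done
```

```text
t: 16.4
position: [0.5528, 0.1217, 0.0606]
tool_rot: [-0.0, -0.668, 0.745, 0.0]
wrist_force: [0.3, -0.1, 1.1]
grip_width: 0.0004
t: 16.57
position: [0.5529, 0.1219, 0.0575]
tool_rot: [-0.0, -0.668, 0.744, -0.0]
wrist_force: [0.4, 0.5, -0.7]
grip_width: 0.0007
t: 16.73
position: [0.5527, 0.122, 0.0542]
tool_rot: [-0.0, -0.668, 0.744, 0.0]
wrist_force: [0.5, 0.6, 0.2]
grip_width: 0.0004
t: 16.9
position: [0.5527, 0.1221, 0.0522]
tool_rot: [-0.0, -0.668, 0.744, 0.0]
wrist_force: [-0.6, 0.0, -0.2]
grip_width: 0.0005
```

```bash
python3 -m inch '[[[0,0,-2,0],[0,0,-2,0]]]'; python3 -m inch '[[[0,0,-2,0],[0,0,-2,0]]]';  python3 -m inch '[[[0,0,-2,0],[0,0,-2,0]]]'
```

```text
t: 17.07
position: [0.5527, 0.1222, 0.0502]
tool_rot: [-0.0, -0.668, 0.744, 0.0]
wrist_force: [0.2, -0.0, -0.0]
grip_width: 0.0007
t: 17.23
position: [0.5532, 0.1219, 0.049]
tool_rot: [0.0, -0.668, 0.744, -0.0]
wrist_force: [-0.3, -0.5, 2.0]
grip_width: 0.0007
t: 17.4
position: [0.5535, 0.1216, 0.0485]
tool_rot: [0.0, -0.668, 0.744, -0.001]
wrist_force: [-2.0, -3.1, 7.5]
grip_width: 0.0007
```

```bash
python3 -m inch '[[[0,0,20,0],[0,0,60,0],[0,20,62,0],[0,40,62,0],[0,40,56,0],[0,40,56,0],[0,40,56,0]]]'; python3 -m inch '[[[0,0,-2,0],[0,0,-2,0]]]'; python3 -m inch '[[[0,0,-2,0],[0,0,-2,0]]]';  python3 -m inch '[[[0,0,-2,0],[0,0,-2,0]]]'
```

```text
t: 17.98
position: [0.552, 0.1616, 0.1011]
tool_rot: [-0.001, -0.668, 0.744, 0.0]
wrist_force: [-0.1, 0.1, -0.9]
grip_width: 0.0005
t: 18.15
position: [0.5525, 0.1613, 0.0997]
tool_rot: [-0.001, -0.667, 0.745, 0.0]
wrist_force: [-0.1, 0.1, 0.2]
grip_width: 0.0004
t: 18.32
position: [0.5527, 0.1616, 0.0981]
tool_rot: [-0.0, -0.668, 0.745, 0.0]
wrist_force: [-0.7, 0.7, 0.4]
grip_width: 0.0004
t: 18.48
position: [0.5528, 0.1618, 0.0963]
tool_rot: [-0.0, -0.668, 0.744, -0.0]
wrist_force: [0.2, -0.7, 0.3]
grip_width: 0.0005
```

```bash
python3 -m inch '[[[0,0,-2,0],[0,0,-2,0]]]'; python3 -m inch '[[[0,0,-1,0],[0,0,-1,0]]]'
```

```text
t: 18.65
position: [0.5532, 0.1616, 0.0959]
tool_rot: [0.0, -0.668, 0.744, -0.001]
wrist_force: [-3.4, -1.7, 5.3]
grip_width: 0.0007
t: 18.82
position: [0.5533, 0.1616, 0.0959]
tool_rot: [0.0, -0.668, 0.744, -0.001]
wrist_force: [-3.2, -2.1, 8.0]
grip_width: 0.0005
```

The two touches give 47.2 mm of rise over 39.8 mm, about 50°, so the board lies flat. I retreat and hand in.

```bash
python3 -m inch '[[[0,0,20,0],[0,0,60,0],[0,0,100,0],[0,-30,130,0],[0,-70,130,0],[0,-110,130,0],[0,-150,130,0],[0,-150,130,0]]]'; python3 -m inch '[[[0,-40,0,0],[0,-80,0,0],[0,-80,0,0],[0,-80,0,0],[0,-80,0,0]]]'
python3 - <<'E'
from h import *
t=imaging.read_camera('top').astype(int); o=cv2.imread('pics/e6.png')[2:450:5,2:400:5].astype(int)
d=np.abs(t[135:225,230:310]-o).max(2)>60; print('changed px vs e6:',d.sum())
print(sense()['t'],sense()['position'].round(3)); job.finish_job()
E
```

```text
t: 19.48
position: [0.5529, 0.0056, 0.2237]
tool_rot: [-0.001, -0.665, 0.747, -0.002]
wrist_force: [-0.4, 0.5, -0.6]
grip_width: 0.0006
t: 19.9
position: [0.5529, -0.0673, 0.2234]
tool_rot: [0.0, -0.668, 0.744, 0.0]
wrist_force: [0.3, 0.7, -0.6]
grip_width: 0.0006
changed px vs e6: 382
19.95 [ 0.553 -0.067  0.223]
the job is handed in; nothing more can be done
```

The blue board is on the grey stand, white side up, with its big hole over the big pin, and the robot is clear of it. I handed the job in at about 20 s.

I tipped the board upright in its rest, lifted it by its upper edge, and carried it across upright. Then I leaned it over onto the stand so that it pivoted in a light grip.

- **Mended fault:** When I let go, the holes had caught on the pins and the board sat about 9° off the face. A push of about 10 N on its lower edge with the shut fingers freed it.
- **Flatness:** The last close picture showed both pins through the holes. A fit to that picture gave about 1.4° of tilt, near pixel noise. Two fingertip touches, pressing with about 8 N, then measured a slope of about 50°, so it lies flat.
- **Position:** The same fit put the board about 7 mm downhill, a little more than the 5 mm slide expected. I put that down to error in my stand estimate, but did not check it.
- **Orange board:** It was still on its rest in the last picture I viewed.
- **Check that disagreed:** Comparing the stand area before and after the touches by code showed 382 changed pixels. I think this is a shift in the arm's shadow, but I had no pictures left to confirm it.

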